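Close the cork box: hook the tongued lid into its groove and lock it

TASK

Close the wooden box of corks so the dust stays out: lift the loose lid by its swing handle, feed its tongue at a slope under the lip of the box's grooved end, push it home against the spring in there, and lower and press it flat inside the end wall without letting it drop. Then slide the steel catch plate forward over the lid's free edge until it clicks home. Do not knock over the green bottle standing behind the lid.

Things in the scene. Friction and masses are not known exactly. Their poses are not given: they have to be found in the camera images.
- cork_box: open wooden box of corks, fast on the table, about 240 long (x) x 124 wide (y) x 94 high (117 with the catch). Origin: centre of its underside; z up; +x to the grooved end, -x to the end with the steel catch. Side walls (y = +-52 to +-62) 70 high carry the lid. Catch end wall: inner face x = -66, 82 high, 166 from the groove's back, so the lid cannot go in flat. All mm.
- groove_mouth (a point): on the box: middle of the lip's lower front edge (box x = 89, y = 0, z = 85 mm); axes as the box's. The groove runs +x from here: 11 deep (solid back at box x = 100), 15 high (floor at box z = 70, lip underside 85, lip top 94), open towards -x, closed at its ends, 108 wide (y = +-54). A spring strip in it meets the tongue at box x = 95 and pushes it back with 3 N there, 5.5 N at x = 100.
- lid: loose wooden lid, 0.19-0.35 kg, lying right way up. Board 150 (x) x 120 (y) x 12 thick, a tongue on its +x edge, a swing handle near its middle. Origin: centre of the board's underside; z up through its top. Closed: flat on the side walls, origin at box x = 9 to 11, y = +-4, z = 70, lid x along box x; top then 3 under lip and catch plate. All mm.
- tongue_tip (a point): on the lid: middle of the upper edge of the tongue's tip (lid x = 89, y = 0, z = 12 mm); axes as the lid's. Tongue: 14 long x 100 wide x 7 thick, flush with the board's top, rebated 5 below. The free edge comes down inside the catch end wall only while the tongue is pushed 9-11 mm past the groove mouth; pressed flat, the spring then holds it against that wall.
- handle_grip (a point): on the lid's handle: centre of its wooden bar, 14 thick x 64 long (along lid y) x 14 high, flat-sided. The bar stands 33 mm above the handle's hinge (axis along y at lid x = -8, z = 22 mm) and leans up to 0.2 rad at the start. Held by it, the lid swings on this stiff hinge (0.01 N m) to hang tongue down, unknown 25-45 degrees; what it rests on turns it easily.
- catch (a joint): travel of the steel catch plate along box +x, m: 0 = drawn back (starts at 0 to 0.003), 0.020 = locked, at least 12 mm over the lid's free edge and 3 mm above its top. A sprung detent holds it at both ends: it resists with up to about 6 N to half way, then snaps forward. A lid that is not flat blocks it.
- catch_grip (a point): on the catch plate: middle of the top of its upright thumb piece, 12 thick (box x, +-6 of this point) x 30 wide (y), 28 high over the plate; axes as the box's, moves with the plate. Drawn back it is at box x = -102, y = 0, z = 117 mm. Guide straps on both sides (beyond y = +-18.5), tops 25 mm below this point.
- green_bottle: green half bottle with a black neck, 62 diameter x 232 high, standing on the table at the right, beyond the lid; origin: centre of its underside, z up

How it is judged:
By the outcome, as a careful person would: the job done as asked, in the order asked, and still so for the second after the job is handed in, with the robot touching nothing.
It also fails if it takes over 56 s, if anything falls off the work surface, if the arm or the gripper's body presses on something with over 40 N, if the wrist force passes 120 N, or if a joint passes its speed limit or range.

ROBOT

A 6-joint arm with a two-finger parallel gripper is mounted at the origin on a cart in front of the work surface, level with it; the furniture and walls round the work are solid. World frame = base frame: x ahead of the robot, y to its left, z up, the work surface at z = 0. Lengths are in m, angles in degrees, forces in N, time in s.
With the tool pointing down it reaches from about 0.375 to 0.9 m from the base axis. Payload 3.1 kg.
Tool frame: the origin (TCP) lies at the very end of the fingers, on their centre line; the grasp point (between the pads) lies 19 mm behind it (bot.hold_point_z is the z of the grasp point in the tool frame, in m); z points along the fingers, y is the line along which they close (so a half turn about z gives the same grasp; the last joint's range is limited). The gripper opens to 87 mm and grips with 3 to 60 N. Pads are 19 mm wide; open, the fingers measure 117 mm over their backs; the gripper's body (75 mm by 190 mm) begins 51 mm behind the grasp point.
Start: joints at [61.106, 30.224, 82.088, -0, 67.689, -10.227], TCP at [0.2, 0.592, 0.223] pointing down, gripper open.
Joint ranges: [-176.69, 176.69], [-43.24, 126.21], [12.49, 139.97], [-82, 262], [0, 151.66], [-163.58, 163.58]. Speed limits (degrees/s): [159.86, 159.86, 180, 180, 180, 180].

INTERFACE

Orientations are given as a 3x3 rotation matrix whose columns are the frame's x, y, z axes.
In Python, from rig import bot, capture, camera_model gives the robot as it stands.
- The arm moves only by the tool apply_moves, never from a script. Its argument "plan" is text: rows parted by semicolons, each of 6 numbers parted by spaces: the shift along the tool's x, y, z in units of 0.05 m (1.0 is 0.05 m), then the turn, a rotation vector about the tool's x, y, z in units of 360 degrees (1.0 is 360 degrees). In form: dx dy dz ax ay az; .... A call has 1 to 10 rows; each row shifts and turns the commanded pose from where the row before left it, along the tool's axes as they then stand; what a row does not reach is not made up. A row lasts 1/12 s, in which the tool goes at most 41.7 mm and 7.16 degrees, less where a joint would pass 70% of its speed; a pose out of reach is approached as far as the arm can. A call with a number of a shift or a turn outside -1 to 1 is refused whole. A call with a gripper value outside its range is refused whole. "gripper" is the gripper command: -1 is shut, 1 is fully open, values between are in proportion, set as the call begins (left out, the last holds). The fingers move at their own pace and stop on an object; the grip force is fixed at half the most. Time passes only in rows, so rows that do not move let the fingers close. It gives the time, the measured TCP pose, the force, the opening and the grip force at its end, in the units of the state.
- bot.read_state(): the state, without advancing time (a new reading comes with each control period).
- capture(name): name is "scene" or "top" or "wrist"; returns the picture (420x560x3 uint8, red, green, blue); there is no depth.
- camera_model(name): a dict with "vertical_fov" (degrees; the focal length in pixels is half the picture's height over the tangent of half this angle, whatever the lens; pixels are square), "cx", "cy" (the principal point, pixels), "position" and "rotation" of the camera in the world; the wrist camera has in their place "hand_eye" (4x4, takes a point from camera to tool coordinates, whose origin is the TCP and whose axes are the flange's). Camera axes: x right, y down, z forward; pixel columns grow to the right and rows downward; lengths in m; the calibration is good to about 2 mm. A picture is of the moment at which its call begins: read the wrist's pose just before it. camera_model takes no time and is no camera call.
- bot.hand_in(): hands the job in; it is judged then, once.
The state is a dict: "time_s": time; "joint_positions": joint angles; "qvel": joint speeds; "tau": joint torques, N m; "position": TCP position; "tcp_rot": TCP orientation; "force": force on the tool from outside, world axes, zero at the start; "moment": the same for the moment, N m; "opening": opening from 0.0 (shut) to 1.0 (fully open); "grasp_force": force on a finger pad.
Only numpy, scipy, OpenCV 4.12 (cv2) and the standard library are available. Lean on these libraries where they do the work, as an engineer would, in place of code of your own. Each camera call takes 0.05 s, during which the arm holds its last target. There are 200 camera calls.

## Working session

There is one attempt and no reset: what is moved stays moved. The work goes in short steps, Python scripts to look and compute and a tool call to move; the robot and the scene stay as the last step left them, time stands still between calls to the robot, and variables do not carry over. Pictures are saved under pics/ and viewed, at most 13 in all, crops included, and the job is handed in when it is done.

Besides the shell and the picture viewer there is one more tool, called by a JSON object that holds its "fn" and its "kwargs". apply_moves: Moves the arm, as the interface text tells. Its arguments: {"type":"object","properties":{"plan":{"type":"string"},"gripper":{"type":"number"}},"required":["plan"]}

```bash
ls; mkdir -p pics
python3 - <<'E'
from rig import bot,capture,camera_model
import cv2,numpy as np
s=bot.read_state();print(s)
a=capture("scene");b=capture("top")
cv2.imwrite("pics/scene.png",a[:,:,::-1]);cv2.imwrite("pics/top.png",b[:,:,::-1])
for n in("scene","top","wrist"):print(n,camera_model(n))
E
```

```text
pics
{'time_s': 0.0, 'joint_positions': array([ 6.11061986e+01,  3.02790249e+01,  8.21565757e+01, -4.61769244e-04,
        6.76890079e+01, -1.02266857e+01]), 'qvel': array([ 0.04495906,  0.09519565, -0.01311179, -0.06148737, -0.01439967,
       -0.14184162]), 'tau': array([ 4.80069248e-04, -4.40052903e+01, -1.76587987e+01,  6.33714627e-02,
        5.82170917e-02, -1.47554606e-04]), 'position': array([0.19965063, 0.59147868, 0.22156995]), 'tcp_rot': array([[-9.47394919e-01,  3.20065271e-01, -1.04432182e-03],
       [ 3.20066750e-01,  9.47393074e-01, -1.90770048e-03],
       [ 3.78794584e-04, -2.14159843e-03, -9.99997635e-01]]), 'force': array([-0.1117988 ,  0.97762221, -0.06743932]), 'moment': array([-0.02485782, -0.02239564, -0.03259964]), 'grasp_force': 0.0, 'opening': 1.002087269447789}
scene {'vertical_fov': 51.10215665141902, 'cx': 274.5067466235155, 'cy': 208.27158401942208, 'position': array([ 1.06130412, -0.27139096,  1.10891347]), 'rotation': array([[ 0.58971667,  0.70402193, -0.39571122],
       [ 0.80747227, -0.50493334,  0.30500959],
       [ 0.01492565, -0.49939507, -0.8662458 ]])}
top {'vertical_fov': 54.6169459902856, 'cx': 281.9991922854399, 'cy': 201.35490567943077, 'position': array([0.33615476, 0.06588326, 1.3682411 ]), 'rotation': array([[-0.0562428 , -0.97034003,  0.23511054],
       [-0.99840895,  0.05561348, -0.0093119 ],
       [-0.0040396 , -0.23526019, -0.97192403]])}
wrist {'vertical_fov': 63.87949522693816, 'cx': 280.4322049244543, 'cy': 212.4547186527966, 'hand_eye': array([[ 1.66166146e-04, -9.65674109e-01, -2.59756594e-01,
         7.10715816e-02],
       [ 9.99998442e-01, -2.96091771e-04,  1.74045262e-03,
         1.32666576e-03],
       [-1.75762182e-03, -2.59756478e-01,  9.65672555e-01,
        -1.62599453e-01],
       [ 0.00000000e+00,  0.00000000e+00,  0.00000000e+00,
         1.00000000e+00]])}
```

View pics/top.png

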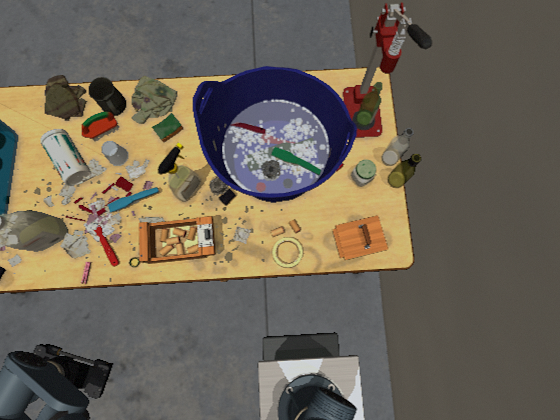

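View pics/scene.png

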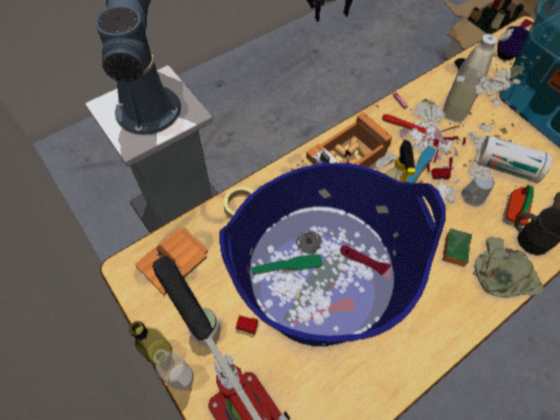

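```bash
cat > h.py <<'E'
from rig import bot,capture,camera_model
import cv2,numpy as np
def cam(n,s=None):
    m=camera_model(n);f=210/np.tan(np.radians(m['vertical_fov']/2))
    if n=='wrist':
        s=s or bot.read_state();T=np.eye(4);T[:3,:3]=s['tcp_rot'];T[:3,3]=s['position'];T=T@m['hand_eye'];R,p=T[:3,:3],T[:3,3]
    else:R,p=m['rotation'],m['position']
    return f,m['cx'],m['cy'],np.array(R),np.array(p)
def ray(c,u,v,z):
    f,cx,cy,R,p=c;d=R@np.array([(u-cx)/f,(v-cy)/f,1]);return p+d*(z-p[2])/d[2]
def proj(c,P):
    f,cx,cy,R,p=c;q=(np.atleast_2d(P)-p)@R;return np.c_[cx+f*q[:,0]/q[:,2],cy+f*q[:,1]/q[:,2]]
E
python3 - <<'E'
from h import *
b=cv2.imread("pics/top.png")
A=cv2.resize(b[205:275,130:225],None,fx=6,fy=6,interpolation=cv2.INTER_CUBIC)
B=cv2.resize(b[205:275,325:425-5],None,fx=6,fy=6,interpolation=cv2.INTER_CUBIC)
m=np.vstack([A,B])
m=cv2.resize(m,None,fx=.7,fy=.7);print(m.shape)
cv2.imwrite("pics/c1.png",m)
c=cam('top');print(ray(c,361,238,.012),ray(c,177,240,.08),ray(c,403,183,0),ray(c,404,160,.232))
E
```

```text
(588, 399, 3)
[ 0.52277063 -0.20461429  0.012     ] [0.54034647 0.39496527 0.08      ] [ 0.70883701 -0.37316153  0.        ] [ 0.7154981  -0.31052614  0.232     ]
```

View pics/c1.png

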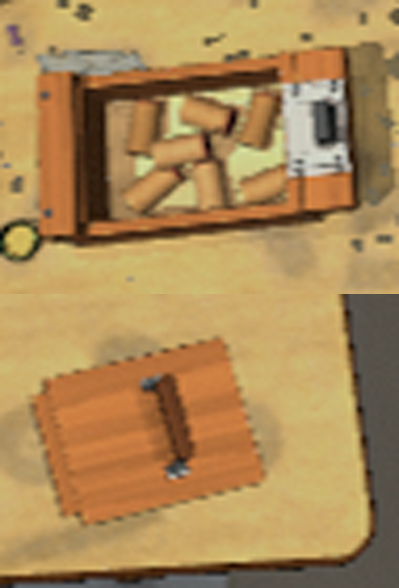

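```bash
cat >> h.py <<'E'
from scipy.optimize import least_squares
def fit(c,L,px,x0):
    L=np.array(L)/1000.;px=np.array(px)
    W=lambda p:np.c_[p[0]+L[:,0]*np.cos(p[2])-L[:,1]*np.sin(p[2]),p[1]+L[:,0]*np.sin(p[2])+L[:,1]*np.cos(p[2]),L[:,2]]
    r=least_squares(lambda p:(proj(c,W(p))-px).ravel(),x0,loss='soft_l1')
    return r.x,np.round(proj(c,W(r.x))-px,1)
E
python3 - <<'E'
from h import *
c=cam('top')
q=lambda u,v,x:(x+u/4.2,205+v/4.2)
b=[(38,78),(42,238),(80,72),(82,242)]
print(fit(c,[(120,-62,94),(120,62,94),(89,-62,94),(89,62,94)],[q(*p,130) for p in b],[.54,.39,1.6]))
l=[(43,88),(228,46),(265,184),(85,229)]
print(fit(c,[(75,-60,12),(-75,-60,12),(-75,60,12),(75,60,12)],[q(*p,325) for p in l],[.52,-.2,1.8]))
for p in [(167,80),(187,166)]:print(ray(c,*q(*p,325),.062))
E
```

```text
(array([0.54088151, 0.38960101, 1.6088332 ]), array([[ 0.2, -0.2],
       [-0.3,  0.8],
       [-0.1,  0.3],
       [ 0.2, -1.1]]))
(array([ 0.5247417 , -0.20793524,  1.74618297]), array([[ 0.4, -0.7],
       [-1. , -0.7],
       [ 0.5,  0.8],
       [-0.1,  0.5]]))
[ 0.56077017 -0.21152811  0.062     ]
[ 0.49327629 -0.21985988  0.062     ]
```

{"fn": "apply_moves", "kwargs": {"plan": "-0.3 -0.35 -0.1 0 0 0; -0.5 -0.6 -0.1 0 0 0; -0.5 -0.6 -0.1 0 0 0; -0.5 -0.6 -0.1 0 0 0; -0.5 -0.6 -0.1 0 0 0; -0.5 -0.6 -0.1 0 0 0; -0.5 -0.6 0 0 0 0; -0.5 -0.6 0 0 0 0; -0.5 -0.6 0 0 0 0; -0.5 -0.6 0 0 0 0", "gripper": 0.2}}

```text
time_s: 0.93
position: [0.3353, 0.2412, 0.2525]
tcp_rot: [[-0.948, 0.319, -0.0], [0.319, 0.948, -0.0], [0.0, -0.0, -1.0]]
force: [0.9, 0.1, 0.1]
opening: 0.601
grasp_force: 0.0
```

{"fn": "apply_moves", "kwargs": {"plan": "-0.5 -0.6 0 0 0 0; -0.5 -0.6 0 0 0 0; -0.5 -0.6 0 0 0 0; -0.5 -0.6 0 0 0 0; -0.5 -0.6 0 0 0 0; -0.5 -0.6 0 0 0 0; -0.5 -0.6 0 0 0 0; -0.5 -0.6 0 0 0 0; -0.5 -0.6 0 0 0 0; -0.5 -0.6 0 0 0 0"}}

```text
time_s: 1.77
position: [0.4762, -0.1232, 0.2523]
tcp_rot: [[-0.947, 0.321, -0.001], [0.321, 0.947, 0.001], [0.001, 0.0, -1.0]]
force: [0.5, 0.3, -0.8]
opening: 0.6
grasp_force: 0.0
```

{"fn": "apply_moves", "kwargs": {"plan": "-0.5 -0.6 0 0 0 0; -0.4 -0.5 0 0 0 0; 0 0 0 0 0 -0.0195; 0 0 0 0 0 -0.0195; 0 0 0 0 0 -0.0195; 0 0 0 0 0 -0.0195; 0 0 0 0 0 0; 0 0 0 0 0 0"}}

```text
time_s: 2.43
position: [0.501, -0.1877, 0.2522]
tcp_rot: [[-0.987, -0.16, -0.001], [-0.16, 0.987, 0.0], [0.001, 0.001, -1.0]]
force: [0.1, -0.1, -0.2]
opening: 0.6
grasp_force: 0.0
```

Look from here.

Run:
```python
from h import *
s=bot.read_state();a=capture('wrist');cv2.imwrite('pics/w1.png',a[:,:,::-1])
print(proj(cam('wrist',s),[(.527,-.2157,.055),(.5247,-.2079,.012)]))
```

```text
[[249.73575968 207.77588568]
 [259.30232827 198.30303856]]
```

View pics/w1.png

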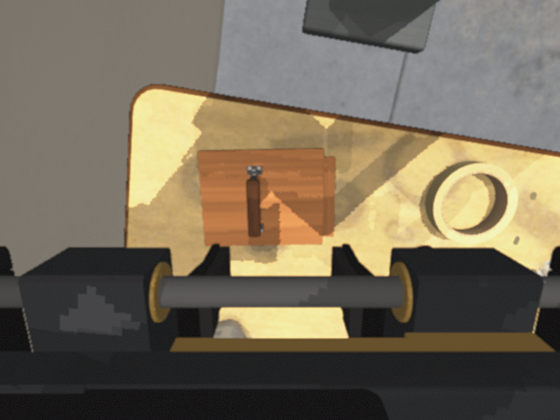

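Run:
```python
from h import *
c=cam('wrist')
print(fit(c,[(-75,60,12),(-75,-60,12),(75,60,12),(75,-60,12),(89,50,12),(89,-50,12)],[(198,150),(206,244),(324,149),(322,243),(335,157),(333,235)],[.52,-.2,1.75]))
print(ray(c,253.5,207,.062),c[4],bot.read_state()['position'])
```

```text
(array([ 0.52444246, -0.20459197,  1.74490906]), array([[-1. , -0.4],
       [-1.7,  1.3],
       [ 0.3, -1.1],
       [ 0.2,  0.8],
       [ 0.9, -0.7],
       [ 0.5,  1.2]]))
[ 0.52373669 -0.21140777  0.062     ] [ 0.43137938 -0.19791272  0.4149258 ] [ 0.50101366 -0.1876256   0.25229351]
```

{"fn": "apply_moves", "kwargs": {"plan": "-0.4 -0.56 0 0 0 -0.002; 0 0 0.5 0 0 0; 0 0 0.7 0 0 0; 0 0 0.7 0 0 0; 0 0 0.7 0 0 0; 0 0 0.7 0 0 0; 0 0 0.5 0 0 0; 0 0 0.3 0 0 0; 0 0 0.15 0 0 0; 0 0 0 0 0 0"}}

```text
time_s: 3.32
position: [0.5246, -0.2115, 0.0383]
tcp_rot: [[-0.985, -0.175, -0.003], [-0.175, 0.985, 0.002], [0.003, 0.002, -1.0]]
force: [-0.4, 0.1, -0.3]
opening: 0.601
grasp_force: 0.0
```

{"fn": "apply_moves", "kwargs": {"plan": "0 0 0 0 0 0; 0 0 0 0 0 0; 0 0 0 0 0 0; 0 0 0 0 0 0; 0 0 0 0 0 0; 0 0 0 0 0 0", "gripper": -1}}

```text
time_s: 3.82
position: [0.5258, -0.2124, 0.0407]
tcp_rot: [[-0.984, -0.176, 0.001], [-0.176, 0.984, -0.001], [-0.001, -0.001, -1.0]]
force: [-0.6, -0.2, -0.1]
opening: 0.229
grasp_force: 0.0
```

{"fn": "apply_moves", "kwargs": {"plan": "0 0 0 0 0 0; 0 0 0 0 0 0; 0 0 0 0 0 0; 0 0 0 0 0 0"}}

```text
time_s: 4.15
position: [0.5259, -0.2128, 0.0405]
tcp_rot: [[-0.984, -0.176, 0.001], [-0.176, 0.984, -0.001], [-0.001, -0.001, -1.0]]
force: [0.1, -1.8, 3.5]
opening: 0.162
grasp_force: 30.0
```

{"fn": "apply_moves", "kwargs": {"plan": "0 0 -0.1 0 0 0; 0 0 -0.2 0 0 0; 0 0 -0.4 0 0 0; 0 0 -0.5 0 0 0; 0 0 -0.5 0 0 0; 0 0 -0.5 0 0 0; 0 0 -0.5 0 0 0; 0 0 -0.3 0 0 0; 0 0 0 0 0 0; 0 0 0 0 0 0"}}

```text
time_s: 4.98
position: [0.5254, -0.2118, 0.1906]
tcp_rot: [[-0.984, -0.176, 0.001], [-0.176, 0.984, -0.0], [-0.001, -0.0, -1.0]]
force: [-0.4, 0.7, -2.8]
opening: 0.16
grasp_force: 30.0
```

{"fn": "apply_moves", "kwargs": {"plan": "0 0 -0.2 0 0 0.011; 0.05 0.2 -0.3 0 0 0.011; 0.1 0.4 -0.4 0 0 0; 0.15 0.55 -0.4 0 0 0; 0.15 0.65 -0.4 0 0 0; 0.15 0.7 -0.3 0 0 0; 0.15 0.7 -0.2 0 0 0; 0.15 0.7 0 0 0 0; 0.15 0.7 0 0 0 0; 0.15 0.7 0 0 0 0"}}

```text
time_s: 5.82
position: [0.4524, 0.0519, 0.2983]
tcp_rot: [[-0.999, -0.038, -0.004], [-0.038, 0.999, 0.001], [0.004, 0.001, -1.0]]
force: [1.0, 0.5, -3.3]
opening: 0.158
grasp_force: 30.0
```

{"fn": "apply_moves", "kwargs": {"plan": "0 0.7 0 0 0 0; -0.25 0.7 0 0 0 0; -0.25 0.7 0 0 0 0; -0.25 0.7 0 0 0 0; -0.25 0.7 0 0 0 0; -0.25 0.7 0 0 0 0; -0.25 0.6 0 0 0 0; -0.25 0.5 0 0 0 0; -0.1 0.3 0 0 0 0; 0 0.2 0 0 0 0"}}

```text
time_s: 6.65
position: [0.5355, 0.3452, 0.2967]
tcp_rot: [[-0.999, -0.04, -0.004], [-0.04, 0.999, -0.001], [0.004, -0.001, -1.0]]
force: [-0.1, 0.5, -2.5]
opening: 0.158
grasp_force: 30.0
```

{"fn": "apply_moves", "kwargs": {"plan": "0 0 0 0 0 0; 0 0 0 0 0 0; 0 0 0 0 0 0"}}

```text
time_s: 6.9
position: [0.535, 0.3421, 0.2991]
tcp_rot: [[-0.999, -0.038, -0.002], [-0.038, 0.999, -0.002], [0.002, -0.002, -1.0]]
force: [0.1, -1.5, -3.6]
opening: 0.156
grasp_force: 30.0
```

Run:
```python
from h import *
s=bot.read_state();a=capture('wrist');b=capture('scene')
print(s['position'],s['tcp_rot'])
b=cv2.resize(b[60:270,220:500],None,fx=2,fy=2,interpolation=cv2.INTER_CUBIC)
m=np.vstack([a,b])[:,:,::-1]
cv2.imwrite('pics/w2.png',cv2.resize(m,None,fx=.71,fy=.71,interpolation=cv2.INTER_AREA))
```

```text
[0.53496149 0.34210937 0.29913476] [[-0.99927333 -0.03803958 -0.00241035]
 [-0.03803535  0.99927482 -0.00177499]
 [ 0.00247612 -0.00168202 -0.99999552]]
```

View pics/w2.png

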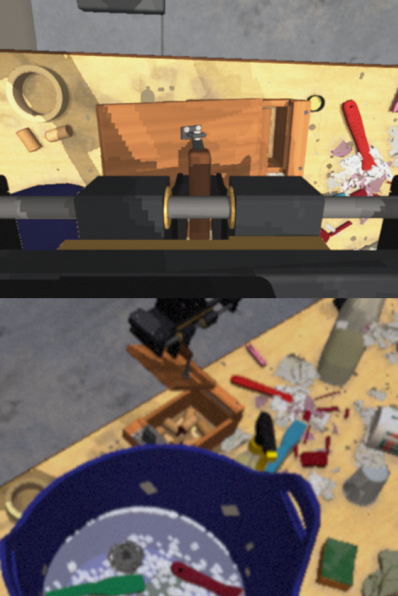

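Run:
```python
from h import *
s=bot.read_state();a=capture('wrist')
print(s['position'])
m=cv2.resize(a[120:260,330:450],None,fx=4,fy=4,interpolation=cv2.INTER_CUBIC)[:,:,::-1]
b=capture('scene');n=cv2.resize(b[95:235,300:390],None,fx=4,fy=4,interpolation=cv2.INTER_CUBIC)[:,:,::-1]
cv2.imwrite('pics/w3.png',cv2.resize(np.hstack([m,n]),None,fx=.92,fy=.92));print(m.shape,n.shape)
```

```text
[0.53551459 0.34209654 0.29994347]
(560, 480, 3) (560, 360, 3)
```

View pics/w3.png

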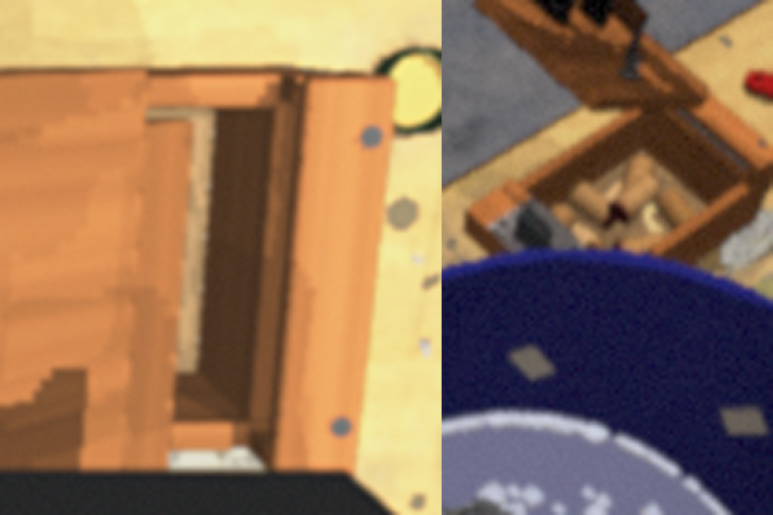

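```bash
cat >> h.py <<'E'
def B2W(P,b=(.54088,.3896,1.6088)):
    P=np.atleast_2d(P)/1000.;c,s=np.cos(b[2]),np.sin(b[2])
    return np.c_[b[0]+P[:,0]*c-P[:,1]*s,b[1]+P[:,0]*s+P[:,1]*c,P[:,2]]
def W2B(P,b=(.54088,.3896,1.6088)):
    P=np.atleast_2d(P);c,s=np.cos(b[2]),np.sin(b[2]);d=P-[b[0],b[1],0]
    return 1000*np.c_[d[:,0]*c+d[:,1]*s,-d[:,0]*s+d[:,1]*c,d[:,2]]
E
python3 - <<'E'
from h import *
s=bot.read_state();c=cam('wrist',s)
q=lambda u,v:(330+u/3.68,120+v/3.68)
print('boxpred',proj(c,B2W([(120,62,94),(89,62,94),(89,-62,94)])).round(1),[np.round(q(*p),1) for p in[(393,82),(307,80),(272,470)]])
print('corner rays box',W2B([ray(c,*q(393,82),.094),ray(c,*q(307,80),.094),ray(c,*q(272,470),.094),ray(c,*q(358,470),.094)]).round(1))
# lid: hinge x,z relative: tool-frame; params dx,dy offset of lid y centre, theta
R=s['tcp_rot'];p=s['position']
L=np.array([(75,60,12),(89,50,12),(89,-50,12),(-75,60,12)]);px=np.array([q(146,70),q(190,120),q(182,372),(138,151)])
def W(t,dy,dx):
    x=L[:,0]+8;z=L[:,2]-22
    X=x*np.cos(t)+z*np.sin(t)+dx;Z=-x*np.sin(t)+z*np.cos(t)-14
    return p+(np.c_[-(-L[:,1])+dy,X,-Z]/1000)@R.T
r=least_squares(lambda v:(proj(c,W(*v))-px).ravel(),[.5,0,0]);print(np.degrees(r.x[0]),r.x,r.fun.reshape(-1,2).round(1))
print('tcp in box',W2B(p))
E
```

```text
boxpred [[434.7 136.4]
 [405.7 136.4]
 [395.5 245.3]] [array([436.8, 142.3]), array([413.4, 141.7]), array([403.9, 247.7])]
corner rays box [[123.   55.8  94. ]
 [ 97.8  56.4  94. ]
 [ 99.1 -65.   94. ]
 [126.5 -65.   94. ]]
39.788250495694804 [0.69443597 4.88087896 4.28650148] [[ -1.7  -8.8]
 [ -2.8  -8.3]
 [-10.2  51.1]
 [  7.9 -14.9]]
tcp in box [[-47.01751476   6.79479963 300.35785405]]
```

```bash
cat > al.py <<'E'
from h import *
def edges(segs,n=60):
    return [np.array(a)+np.linspace(0,1,n)[:,None]*(np.array(b)-np.array(a)) for a,b in segs]
def score(img,c,segs,b):
    g=img;out=0
    for P in segs:
        W=B2W(P,b);uv=proj(c,W).astype(np.float32)
        t=np.gradient(uv,axis=0);t/=np.linalg.norm(t,axis=1)[:,None];nrm=np.c_[-t[:,1],t[:,0]]
        S=[cv2.remap(g,(uv+k*nrm)[:,0:1].astype(np.float32),(uv+k*nrm)[:,1:2].astype(np.float32),1).reshape(len(uv),-1) for k in(-1,1)]
        out+=np.minimum(np.abs(S[0].mean(0)-S[1].mean(0)).sum(),80)
    return out
A=[((89,62,94),(120,62,94)),((120,62,94),(120,-62,94)),((89,-62,94),(120,-62,94)),((89,62,94),(89,-62,94)),
 ((-60,62,70),(85,62,70)),((-60,-62,70),(85,-62,70)),((-60,52,70),(85,52,70)),((-60,-52,70),(85,-52,70)),((-66,-62,82),(-66,-30,82)),((-66,62,82),(-66,30,82)),((-120,62,82),(-66,62,82)),((-120,-62,82),(-66,-62,82))]
if __name__=='__main__':
    X=np.arange(-12,12.1,1.5)/1000
    for n,f in(('top','pics/top.png'),('scene','pics/scene.png')):
        img=cv2.GaussianBlur(cv2.imread(f).astype(np.float32),(0,0),.8);c=cam(n);segs=edges(A)
        R=sorted([(score(img,c,segs,(.5409+x,.3896+y,1.6088+t)),.5409+x,.3896+y,1.6088+t) for x in X for y in X for t in(-.03,-.015,0,.015,.03)],reverse=True)
        for r in R[:5]:print(n,np.round(r,4))
    s=bot.read_state();c=cam('wrist',s)
    a=cv2.GaussianBlur(capture('wrist').astype(np.float32),(0,0),.8)
    segs=edges([((91,62,94),(118,62,94)),((120,62,94),(120,-50,94)),((89,62,94),(89,-50,94)),((60,62,70),(85,62,70)),((60,52,70),(85,52,70))])
    R=sorted([(score(a,c,segs,(.5409+x,.3896+y,1.6088+t)),.5409+x,.3896+y,1.6088+t) for x in X for y in X for t in(-.03,-.015,0,.015,.03)],reverse=True)
    for r in R[:6]:print('wrist',np.round(r,4))
    r=lambda u,v:(330+u/3.68,120+v/3.68)
    print(W2B([ray(c,*r(200,75),.07),ray(c,*r(200,106),.07)]))
E
python3 al.py
```

```text
top [8.193652e+02 5.484000e-01 3.956000e-01 1.623800e+00]
top [8.167625e+02 5.484000e-01 3.971000e-01 1.623800e+00]
top [8.093828e+02 5.469000e-01 3.956000e-01 1.623800e+00]
top [8.085394e+02 5.469000e-01 3.971000e-01 1.623800e+00]
top [8.019156e+02 5.484000e-01 3.941000e-01 1.623800e+00]
scene [6.567807e+02 5.454000e-01 3.971000e-01 1.638800e+00]
scene [6.562849e+02 5.499000e-01 3.956000e-01 1.578800e+00]
scene [6.553879e+02 5.439000e-01 3.971000e-01 1.638800e+00]
scene [6.54795e+02 5.43900e-01 3.98600e-01 1.63880e+00]
scene [6.546558e+02 5.454000e-01 3.986000e-01 1.638800e+00]
wrist [321.506    0.5424   0.3971   1.5788]
wrist [320.9084   0.5439   0.3986   1.5938]
wrist [320.5721   0.5454   0.3986   1.6088]
wrist [320.241    0.5454   0.4001   1.6388]
wrist [319.4991   0.5439   0.3971   1.5938]
wrist [319.4697   0.5454   0.4001   1.6088]
[[73.74729136 56.58416243 70.        ]
 [74.50537    47.09519187 70.        ]]
```

Run:
```python
from al import *
from scipy.optimize import differential_evolution as de
s=bot.read_state();cw=cam('wrist',s);aw=cv2.GaussianBlur(capture('wrist').astype(np.float32),(0,0),.8)
sw=edges([((91,62,94),(118,62,94)),((120,62,94),(120,-50,94)),((89,62,94),(89,-50,94)),((60,62,70),(85,62,70)),((60,52,70),(85,52,70))])
S=edges(A);I=[(cv2.GaussianBlur(cv2.imread(f'pics/{n}.png').astype(np.float32)if n!='w' else aw,(0,0),.8),cam(n) if n!='w' else cw,S if n!='w' else sw) for n in('top','scene','w')]
bd=[(.53,.56),(.38,.41),(1.56,1.66)]
for k in((0,),(1,),(2,),(0,1,2)):
    r=de(lambda b:-sum(score(*[I[j][0][:,:,::1 if j==2 else 1],I[j][1],I[j][2]],b) for j in k),bd,seed=1,popsize=12,maxiter=25);print(k,r.x.round(4),round(r.fun))
b=r.x
# lid theta without bad point
q=lambda u,v:(330+u/3.68,120+v/3.68);R=s['tcp_rot'];p=s['position']
L=np.array([(75,60,12),(89,50,12),(-75,60,12)]);px=np.array([q(146,70),q(190,120),(138,151)])
def W(t,dy,dx):
    x=L[:,0]+8;z=L[:,2]-22
    return p+(np.c_[L[:,1]+dy,x*np.cos(t)+z*np.sin(t)+dx,-(-x*np.sin(t)+z*np.cos(t)-14)]/1000)@R.T
r=least_squares(lambda v:(proj(cw,W(*v))-px).ravel(),[.5,0,0]);print('lid',np.degrees(r.x[0]),r.x,r.fun.reshape(-1,2).round(1))
print('tcp in box',W2B(p,b))
```

```text
(0,) [0.5481 0.3965 1.6269] -827
(1,) [0.5503 0.3958 1.5749] -656
(2,) [0.5456 0.3991 1.6422] -321
(0, 1, 2) [0.5454 0.3978 1.644 ] -1748
lid 36.09653163911138 [ 0.63000333 -1.14960554  1.04493636] [[-0.1  0.5]
 [-0.1  0.7]
 [ 0.1 -0.8]]
tcp in box [[-54.39078325  13.51440368 300.40488834]]
```

{"fn": "apply_moves", "kwargs": {"plan": "-0.07 0.2 0.1 0 0 -0.0033; -0.1 0.3 0.3 0 0 0; -0.1 0.3 0.4 0 0 0; 0 0.1 0.4 0 0 0; 0 0 0.4 0 0 0; 0 0 0.35 0 0 0; 0 0 0.25 0 0 0; 0 0 0 0 0 0; 0 0 0 0 0 0; 0 0 0 0 0 0"}}

```text
time_s: 8.03
position: [0.5479, 0.3896, 0.1912]
tcp_rot: [[-0.998, -0.059, 0.002], [-0.059, 0.998, 0.001], [-0.002, 0.001, -1.0]]
force: [-0.0, -0.2, -3.1]
opening: 0.16
grasp_force: 30.0
```

Run:
```python
from h import *
s=bot.read_state();a=capture('wrist')
b=(.547,.397,1.63);print(W2B(s['position'],b),s['force'],np.degrees(np.arctan2(s['tcp_rot'][1,1],s['tcp_rot'][0,1])))
c=cam('wrist',s);m=a[:,:,::-1].copy()
q=proj(c,B2W([(89,62,94),(120,62,94),(120,-62,94),(89,-62,94),(89,62,94),(89,62,70),(-66,62,70)],b))
cv2.polylines(m,[(q*8).astype(int).reshape(-1,1,2)],False,(255,255,0),1,cv2.LINE_AA,3)
m=m[60:280,200:480]
cv2.imwrite('pics/w4.png',cv2.resize(m,None,fx=2.6,fy=2.6,interpolation=cv2.INTER_CUBIC))
```

```text
[[ -7.41327241  -0.47102129 191.16527633]] [-0.04719877 -0.22636571 -3.07166162] 93.40561135051861
```

View pics/w4.png

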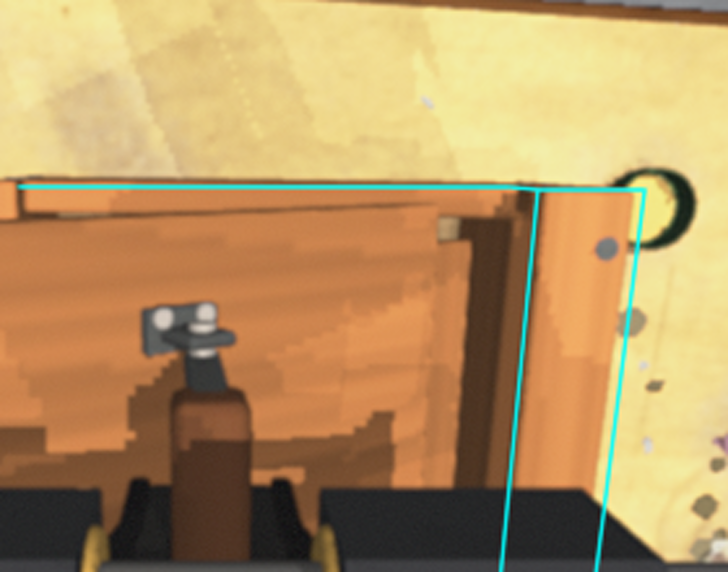

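Run:
```python
from h import *
s=bot.read_state();c=cam('wrist',s);q=lambda u,v:(200+u/2.6,60+v/2.6)
for b in((.547,.397,1.63),(.547,.397,1.618)):
    print(W2B([ray(c,*q(437,205),.116),ray(c,*q(18,180),.070),ray(c,*q(500,187),.07),ray(c,*q(632,190),.094),ray(c,*q(535,190),.094)],b).round(1))
R=s['tcp_rot'];p=s['position']
L=np.array([(75,60,12)]);
```

```text
[[ 55.   58.2 116. ]
 [-65.6  63.5  70. ]
 [ 86.4  61.4  70. ]
 [116.9  61.4  94. ]
 [ 88.8  61.3  94. ]]
[[ 54.3  58.9 116. ]
 [-66.4  62.7  70. ]
 [ 85.7  62.5  70. ]
 [116.2  62.8  94. ]
 [ 88.1  62.4  94. ]]
```

{"fn": "apply_moves", "kwargs": {"plan": "0.03 -0.04 0.2 0 0 0.002; 0 0 0.3 0 0 0; 0 0 0.1 0 0 0; 0 0 0.1 0 0 0; 0 0 0.1 0 0 0; 0 0 0.1 0 0 0; 0 0 0.1 0 0 0; 0 0 0.1 0 0 0; 0 0 0.1 0 0 0; 0 0 0 0 0 0"}}

```text
time_s: 8.92
position: [0.5449, 0.3868, 0.1287]
tcp_rot: [[-0.999, -0.047, -0.002], [-0.047, 0.999, -0.001], [0.002, -0.001, -1.0]]
force: [-0.5, 0.1, -2.8]
opening: 0.162
grasp_force: 30.0
```

```bash
cat > st.py <<'E'
from h import *
s=bot.read_state();b=(.547,.397,1.618);c,si=np.cos(b[2]),np.sin(b[2]);F=s['force']
print(s['time_s'],W2B(s['position'],b).round(2),'Fbox',round(F[0]*c+F[1]*si,1),round(-F[0]*si+F[1]*c,1),round(F[2],1),s['moment'].round(2),s['opening'])
E
python3 st.py
python3 - <<'E'
from h import *
s=bot.read_state();a=capture('wrist')
b=(.547,.397,1.618);c=cam('wrist',s);m=a[:,:,::-1].copy()
m=m[40:280,200:500]
cv2.imwrite('pics/w5.png',cv2.resize(m,None,fx=2.5,fy=2.5,interpolation=cv2.INTER_CUBIC))
E
```

```text
8.9167 [[-10.05   2.56 128.73]] Fbox 0.1 0.5 -2.8 [ 0.04  0.02 -0.  ] 0.16168605373494274
```

View pics/w5.png

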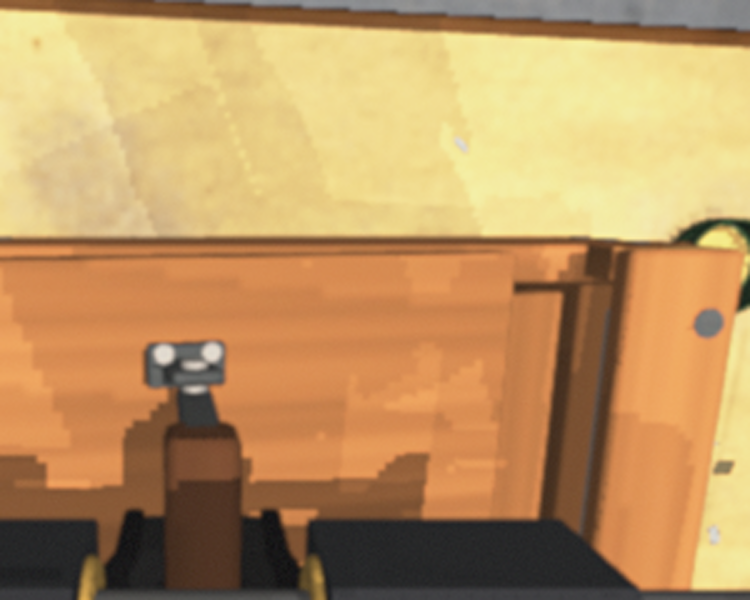

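```bash
python3 - <<'E'
from h import *
s=bot.read_state();c=cam('wrist',s);q=lambda u,v:(200+u/2.5,40+v/2.5);b=(.547,.397,1.618)
# board front-top corner, tongue tip-top corner, lip front top, sidewall outer
print(W2B([ray(c,*q(513,252),.082),ray(c,*q(562,290),.079),ray(c,*q(624,250),.094),ray(c,*q(300,241),.070),ray(c,*q(735,250),.094)],b).round(1))
E
python3 st.py
```

```text
[[ 67.9  61.7  82. ]
 [ 82.2  52.2  79. ]
 [ 89.1  62.7  94. ]
 [ 17.2  63.8  70. ]
 [114.6  62.7  94. ]]
8.9667 [[ -9.95   2.37 129.24]] Fbox -0.2 0.1 -2.0 [0.   0.01 0.04] 0.15651490386571418
```

{"fn": "apply_moves", "kwargs": {"plan": "0 0.05 0 0 0 0; 0 0.05 0 0 0 0; 0 0.05 0 0 0 0; 0 0.05 0 0 0 0; 0 0 0 0 0 0"}}

```text
time_s: 9.38
position: [0.5451, 0.3979, 0.1303]
tcp_rot: [[-0.999, -0.047, 0.001], [-0.047, 0.999, 0.001], [-0.001, 0.001, -1.0]]
force: [0.5, 0.4, -2.9]
opening: 0.155
grasp_force: 30.0
```

```bash
python3 st.py
```

```text
9.3833 [[  0.97   1.81 130.33]] Fbox 0.4 -0.5 -2.9 [ 0.05 -0.04  0.01] 0.1548756980931684
```

{"fn": "apply_moves", "kwargs": {"plan": "0 0.04 0 0 0 0; 0 0.03 0 0 0 0; 0 0.03 0 0 0 0; 0 0 0 0 0 0"}}

```text
time_s: 9.72
position: [0.5449, 0.4016, 0.1301]
tcp_rot: [[-0.999, -0.047, 0.0], [-0.047, 0.999, -0.001], [0.0, -0.001, -1.0]]
force: [-0.3, -1.6, -2.6]
opening: 0.159
grasp_force: 30.0
```

```bash
python3 st.py
```

```text
9.7167 [[  4.72   1.92 130.1 ]] Fbox -1.6 0.4 -2.6 [-0.35  0.03 -0.03] 0.1590384141122755
```

{"fn": "apply_moves", "kwargs": {"plan": "0 0.03 0 0 0 0; 0 0.03 0 0 0 0; 0 0 0 0 0 0"}}

```text
time_s: 9.97
position: [0.5447, 0.4041, 0.1301]
tcp_rot: [[-0.999, -0.047, -0.0], [-0.047, 0.999, -0.002], [0.0, -0.002, -1.0]]
force: [0.3, -4.2, -1.2]
opening: 0.162
grasp_force: 30.0
```

```bash
python3 st.py
```

```text
9.9667 [[  7.25   1.93 130.07]] Fbox -4.2 -0.1 -1.2 [-0.87 -0.03  0.01] 0.16191123465601007
```

{"fn": "apply_moves", "kwargs": {"plan": "0 0.03 0 0 0 0; 0 0.02 0 0 0 0; 0 0 0 0 0 0"}}

```text
time_s: 10.22
position: [0.5446, 0.4064, 0.1301]
tcp_rot: [[-0.999, -0.047, -0.0], [-0.047, 0.999, -0.002], [0.0, -0.002, -1.0]]
force: [0.6, -5.8, -0.2]
opening: 0.16
grasp_force: 30.0
```

```bash
python3 st.py
```

```text
10.2167 [[  9.52   1.93 130.08]] Fbox -5.8 -0.3 -0.2 [-1.04 -0.03  0.03] 0.16018916263185842
```

{"fn": "apply_moves", "kwargs": {"plan": "0 0.02 0 0 0 0; 0 0.02 0 0 0 0; 0 0 0 0 0 0"}}

```text
time_s: 10.47
position: [0.5445, 0.4073, 0.1301]
tcp_rot: [[-0.999, -0.047, -0.001], [-0.047, 0.999, -0.004], [0.001, -0.004, -1.0]]
force: [0.8, -7.0, 0.4]
opening: 0.163
grasp_force: 30.0
```

```bash
python3 st.py
```

```text
10.4667 [[ 10.43   1.96 130.07]] Fbox -7.0 -0.5 0.4 [-1.53 -0.11 -0.08] 0.16332310916696266
```

{"fn": "apply_moves", "kwargs": {"plan": "0 -0.02 0.055 0 0 0; 0 -0.02 0.055 0 0 0; 0 -0.025 0.08 0 0 0; 0 0 0 0 0 0"}}

```text
time_s: 10.8
position: [0.5447, 0.4029, 0.12]
tcp_rot: [[-0.999, -0.047, -0.001], [-0.047, 0.999, -0.006], [0.001, -0.006, -1.0]]
force: [0.3, -9.8, 1.0]
opening: 0.159
grasp_force: 30.0
```

```bash
python3 st.py
```

```text
10.8 [[  6.01   1.99 120.02]] Fbox -9.8 0.1 1.0 [-1.82 -0.11  0.03] 0.1591771617604082
```

{"fn": "apply_moves", "kwargs": {"plan": "0 -0.015 0.05 0 0 0; 0 -0.01 0.05 0 0 0; 0 0 0 0 0 0"}}

```text
time_s: 11.05
position: [0.5448, 0.4016, 0.115]
tcp_rot: [[-0.999, -0.047, -0.001], [-0.047, 0.999, -0.006], [0.002, -0.006, -1.0]]
force: [0.6, -10.1, 0.4]
opening: 0.16
grasp_force: 30.0
```

```bash
python3 st.py
```

```text
11.05 [[  4.7    2.   115.04]] Fbox -10.1 -0.1 0.4 [-1.88 -0.2  -0.02] 0.16002445628254108
```

{"fn": "apply_moves", "kwargs": {"plan": "0 -0.005 0.04 0 0 0; 0 -0.005 0.04 0 0 0; 0 0 0.03 0 0 0; 0 0 0 0 0 0"}}

```text
time_s: 11.38
position: [0.5448, 0.4013, 0.1105]
tcp_rot: [[-0.999, -0.048, -0.001], [-0.048, 0.999, -0.006], [0.001, -0.006, -1.0]]
force: [-0.1, -10.7, 2.9]
opening: 0.159
grasp_force: 30.0
```

```bash
python3 st.py
```

```text
11.3833 [[  4.4    1.95 110.52]] Fbox -10.6 0.6 2.9 [-2.05  0.    0.01] 0.15855241564011363
```

{"fn": "apply_moves", "kwargs": {"plan": "0 0 0.03 0 0 0; 0 0 0.03 0 0 0; 0 0 0.02 0 0 0; 0 0 0 0 0 0"}}

```text
time_s: 11.72
position: [0.545, 0.4017, 0.1103]
tcp_rot: [[-0.999, -0.048, 0.0], [-0.048, 0.999, -0.005], [-0.0, -0.005, -1.0]]
force: [-4.6, -11.7, 18.4]
opening: 0.166
grasp_force: 30.0
```

```bash
python3 st.py
```

```text
11.7167 [[  4.77   1.82 110.32]] Fbox -11.5 5.1 18.4 [-2.52  0.81 -0.03] 0.16590807098314322
```

{"fn": "apply_moves", "kwargs": {"plan": "0 -0.03 0 0 0 0; 0 -0.03 0 0 0 0; 0 -0.03 0 0 0 0; 0 -0.03 0 0 0 0; 0 0 0 0 0 0"}}

```text
time_s: 12.13
position: [0.545, 0.4002, 0.1104]
tcp_rot: [[-0.999, -0.046, 0.002], [-0.046, 0.999, 0.004], [-0.002, 0.004, -1.0]]
force: [-6.6, -1.6, 14.6]
opening: 0.16
grasp_force: 30.0
```

```bash
python3 st.py
```

```text
12.1333 [[  3.28   1.8  110.44]] Fbox -1.3 6.7 14.6 [-0.46  0.97  0.06] 0.15953199102008445
```

{"fn": "apply_moves", "kwargs": {"plan": "0 0 -0.03 0 0 0; 0 0 -0.02 0 0 0; 0 0 0 0 0 0"}}

```text
time_s: 12.38
position: [0.545, 0.4, 0.1105]
tcp_rot: [[-0.999, -0.046, 0.001], [-0.046, 0.999, 0.003], [-0.001, 0.003, -1.0]]
force: [-3.1, 0.2, 9.3]
opening: 0.158
grasp_force: 30.0
```

```bash
python3 st.py
```

```text
12.3833 [[  3.1    1.84 110.53]] Fbox 0.4 3.1 9.3 [-0.01  0.68 -0.02] 0.15808327984451084
```

{"fn": "apply_moves", "kwargs": {"plan": "0 0 0 0 0 0; 0 0 0 0 0 0; 0 0 0 0 0 0; 0 0 0 0 0 0; 0 0 -0.2 0 0 0; 0 0 -0.5 0 0 0; 0 0 -0.5 0 0 0; 0 0 -0.4 0 0 0; 0 0 0 0 0 0; 0 0 0 0 0 0", "gripper": 0.1}}

```text
time_s: 13.22
position: [0.546, 0.399, 0.1904]
tcp_rot: [[-0.999, -0.047, 0.004], [-0.047, 0.999, 0.002], [-0.004, 0.002, -1.0]]
force: [-0.5, 0.1, 0.0]
opening: 0.554
grasp_force: 0.0
```

```bash
python3 st.py;python3 - <<'E'
from h import *
s=bot.read_state();a=capture('wrist')
m=a[:,:,::-1][60:280,130:480]
cv2.imwrite('pics/w6.png',cv2.resize(m,None,fx=2.2,fy=2.2,interpolation=cv2.INTER_CUBIC))
E
```

```text
13.2167 [[  2.05   0.9  190.44]] Fbox 0.1 0.5 0.0 [-0.01  0.02 -0.  ] 0.5542016845704423
```

View pics/w6.png

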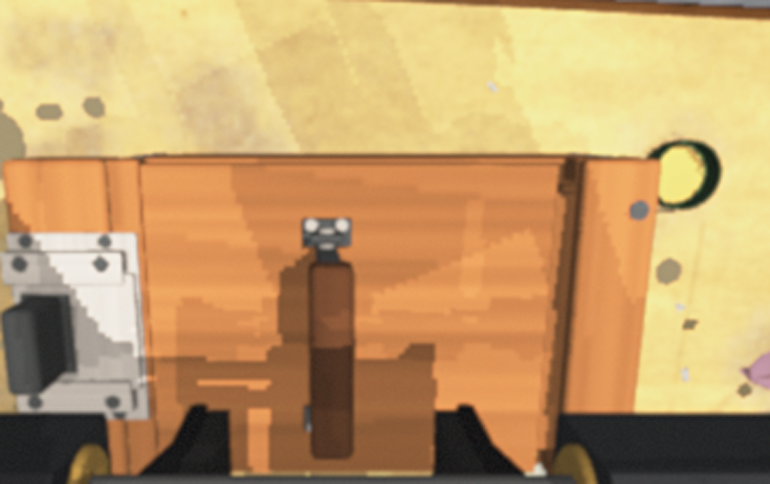

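Run:
```python
from h import *
s=bot.read_state();c=cam('wrist',s);b=(.547,.397,1.618)
for u,v in[(42,302),(36,392),(5,305),(8,390)]:print(W2B(ray(c,130+u/2.2,60+v/2.2,.117),b).round(1))
print(W2B(ray(c,130+140/2.2,60+158/2.2,.082),b).round(1))
```

```text
[[-90.2  20.6 117. ]]
[[-95.3 -10.2 117. ]]
[[-102.2   19.6  117. ]]
[[-104.6   -9.4  117. ]]
[[-64.1  64.9  82. ]]
```

{"fn": "apply_moves", "kwargs": {"plan": "0 -0.3 0 0 0 0; 0 -0.6 0 0 0 0; 0 -0.7 0 0 0 0; 0 -0.7 0 0 0 0; 0 -0.4 0 0 0 0; 0 0 0.3 0 0 0; 0 0 0.6 0 0 0; 0 0 0.5 0 0 0; 0 0 0.25 0 0 0; 0 0 0.1 0 0 0", "gripper": -1}}

```text
time_s: 14.1
position: [0.5482, 0.2615, 0.097]
tcp_rot: [[-0.999, -0.046, -0.008], [-0.046, 0.999, -0.003], [0.008, -0.002, -1.0]]
force: [-0.5, 0.5, -0.5]
opening: 0.012
grasp_force: 0.0
```

{"fn": "apply_moves", "kwargs": {"plan": "0 0 0.06 0 0 0; 0 0 0 0 0 0; 0 0 0 0 0 0"}}

```text
time_s: 14.35
position: [0.5517, 0.2635, 0.0985]
tcp_rot: [[-0.999, -0.047, 0.001], [-0.047, 0.999, 0.0], [-0.001, 0.0, -1.0]]
force: [-0.4, 0.3, -0.2]
opening: 0.003
grasp_force: 0.0
```

```bash
python3 st.py;python3 - <<'E'
from h import *
s=bot.read_state();a=capture('wrist')
m=a[:,:,::-1][60:300,200:480]
cv2.imwrite('pics/w7.png',cv2.resize(m,None,fx=2.4,fy=2.4,interpolation=cv2.INTER_CUBIC))
E
```

```text
14.35 [[-133.54    1.56   98.52]] Fbox 0.4 0.3 -0.2 [ 0.02 -0.02  0.02] 0.0032959115501071073
```

View pics/w7.png

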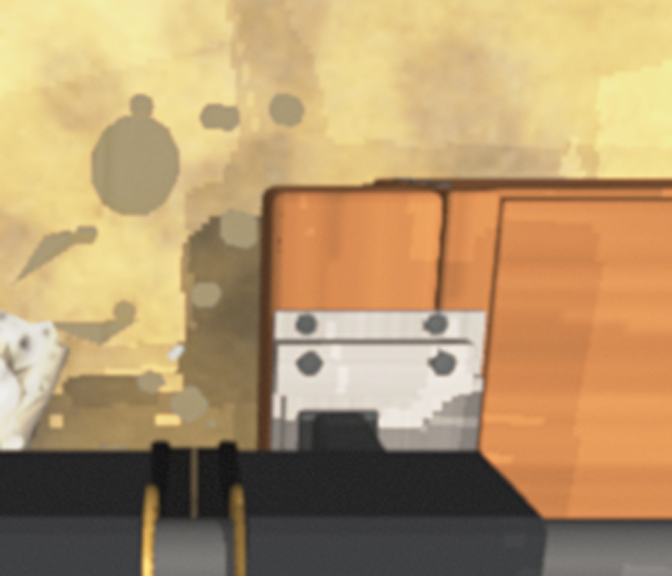

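{"fn": "apply_moves", "kwargs": {"plan": "0 0.06 0 0 0 0; 0 0.06 0 0 0 0; 0 0.06 0 0 0 0; 0 0.04 0 0 0 0; 0 0 0 0 0 0"}}

```text
time_s: 14.82
position: [0.5508, 0.2754, 0.0983]
tcp_rot: [[-0.999, -0.048, 0.001], [-0.048, 0.999, 0.0], [-0.001, 0.0, -1.0]]
force: [0.1, -0.2, 0.8]
opening: 0.003
grasp_force: 0.0
```

```bash
python3 st.py
```

```text
14.8167 [[-121.66    1.92   98.34]] Fbox -0.2 -0.1 0.8 [0.   0.03 0.01] 0.0032289394736236365
```

{"fn": "apply_moves", "kwargs": {"plan": "0 0.05 0 0 0 0; 0 0.05 0 0 0 0; 0 0.05 0 0 0 0; 0 0 0 0 0 0"}}

```text
time_s: 15.15
position: [0.5505, 0.2811, 0.0981]
tcp_rot: [[-0.999, -0.048, -0.0], [-0.048, 0.999, -0.003], [0.0, -0.003, -1.0]]
force: [0.8, -4.7, 1.0]
opening: 0.006
grasp_force: 2.1
```

```bash
python3 st.py
```

```text
15.15 [[-115.98    2.01   98.13]] Fbox -4.7 -0.6 1.0 [-0.64  0.02  0.  ] 0.005859406322775495
```

{"fn": "apply_moves", "kwargs": {"plan": "0 0.05 0 0 0 0; 0 0.05 0 0 0 0; 0 0.05 0 0 0 0; 0 0.05 0 0 0 0; 0 0 0 0 0 0"}}

```text
time_s: 15.57
position: [0.55, 0.2898, 0.0982]
tcp_rot: [[-0.999, -0.047, -0.001], [-0.047, 0.999, -0.004], [0.001, -0.004, -1.0]]
force: [-0.1, -4.2, 2.4]
opening: 0.005
grasp_force: 2.4
```

```bash
python3 st.py
```

```text
15.5667 [[-107.18    2.05   98.16]] Fbox -4.2 0.3 2.4 [-0.78  0.02  0.04] 0.005344704228611707
```

{"fn": "apply_moves", "kwargs": {"plan": "0 0.04 0 0 0 0; 0 0.04 0 0 0 0; 0 0.04 0 0 0 0; 0 0 0 0 0 0"}}

```text
time_s: 15.9
position: [0.5497, 0.2987, 0.0981]
tcp_rot: [[-0.999, -0.046, 0.0], [-0.046, 0.999, 0.001], [-0.0, 0.001, -1.0]]
force: [0.2, -0.6, 0.7]
opening: 0.006
grasp_force: 0.4
```

```bash
python3 st.py
```

```text
15.9 [[-98.35   1.97  98.05]] Fbox -0.6 -0.1 0.7 [-0.11  0.06  0.04] 0.005783101664151362
```

{"fn": "apply_moves", "kwargs": {"plan": "0 0.03 0 0 0 0; 0 0.03 0 0 0 0; 0 0 0 0 0 0"}}

```text
time_s: 16.15
position: [0.5496, 0.2994, 0.0981]
tcp_rot: [[-0.999, -0.048, -0.0], [-0.048, 0.999, -0.004], [0.0, -0.004, -1.0]]
force: [-0.4, -7.2, 2.7]
opening: 0.001
grasp_force: 3.7
```

```bash
python3 st.py
```

```text
16.15 [[-97.61   1.99  98.08]] Fbox -7.2 0.7 2.7 [-1.2  -0.05 -0.03] 0.000920836573482348
```

Firm stop after ~20 mm of travel: locked. Back off, rise, and check.

{"fn": "apply_moves", "kwargs": {"plan": "0 -0.1 0 0 0 0; 0 -0.3 0 0 0 0; 0 -0.3 0 0 0 0; 0 0 -0.5 0 0 0; 0 0 -0.7 0 0 0; 0 0 -0.7 0 0 0; 0 0 -0.6 0 0 0; 0 0.3 0 0 0 0; 0 0 0 0 0 0; 0 0 0 0 0 0"}}

```text
time_s: 16.98
position: [0.5498, 0.2806, 0.2225]
tcp_rot: [[-0.999, -0.047, -0.001], [-0.047, 0.999, -0.0], [0.001, -0.0, -1.0]]
force: [-0.3, -0.7, -0.1]
opening: 0.003
grasp_force: 0.0
```

```bash
python3 st.py;python3 - <<'E'
from h import *
a=capture('wrist')
m=a[:,:,::-1][60:300,130:480]
cv2.imwrite('pics/w8.png',cv2.resize(m,None,fx=2.2,fy=2.2,interpolation=cv2.INTER_CUBIC))
E
```

```text
16.9833 [[-116.42    2.7   222.46]] Fbox -0.7 0.4 -0.1 [0.05 0.01 0.02] 0.002586120329848781
```

View pics/w8.png

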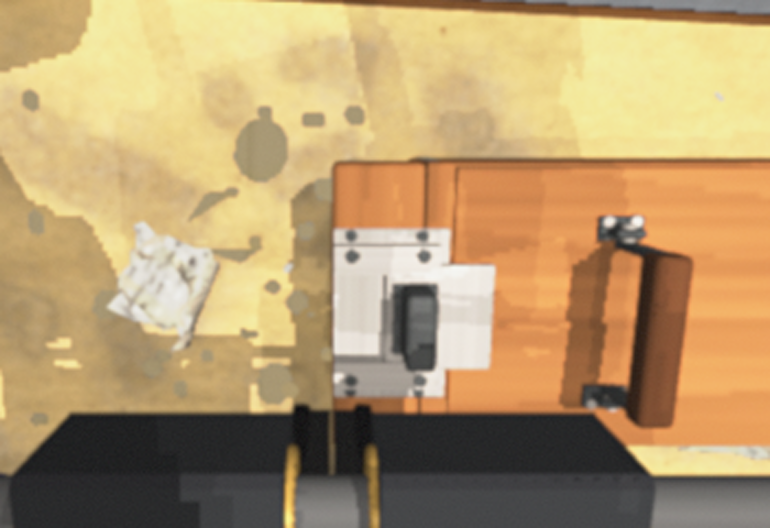

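The picture shows the catch plate out over the lid's free edge, reaching to about pixel column 495 past the lid edge at about 455. The lid lies flat and nothing is touching it.

```bash
python3 -c "
from rig import bot;print(bot.hand_in())"
```

```text
the job is handed in; nothing more can be done
None
```

The box is closed and handed in: the lid is flat with its tongue in the groove, the catch plate moved its full 20 mm and locked over the free edge, and the bottle was kept well clear throughout, though I took no final picture of it; the arm finished at about 17 s.

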